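# Clip the bracket, rock the locating block out of its nest

## Task

Take the red spring clamp off its parking rail and clip it over the blue fence and the steel bracket's upright leg, near the middle of the fence, then let go of it. Then grip the orange locating block by its steel stem and rock it in its tight nest, tilting it well over (about ten degrees) first towards the yellow housing and then towards the black one, to and fro until it frees; a straight pull lifts the whole fixture off its dowels, so keep that down. Finish still holding the block upright and still, just clear (a finger's breadth or two) above its nest, with the clamp still clipped on and the clutter round about left alone.

Things in the scene. Friction and masses are not known exactly. Their poses are not given: they have to be found in the camera images.
- base: Fixed steel subplate 170 x 260 x 10 mm (x, y, z), origin at the centre of its underside. Over it an aluminium fixture plate 150 x 240 x 12 mm (top 22 mm above the bench) with a blue fence and, at its -y end, the nest; two dowels keep the plate from shifting sideways, it can only lift.
- fixture (a joint): Lift of the fixture plate off the subplate, m: 0 seated, must stay below 0.006. Only weight holds it down (about 21 N with bracket and clamp): less than a straight pull on the seated block takes (about 30 to 40 N), more than sliding one side of the block at a time takes.
- nest (a point): Centre of the nest's floor (plate top, 22 mm above the bench); axes as the base: x runs from the black spring housing to the yellow one, z up. Steel cheeks at +-y (1.5 mm clear of the block), housings at +-x starting 33 mm from the centre; all 26 mm high. The sprung noses alone hold the block; it is free once its underside is above them.
- pad_far (a joint): Sprung brass nose of the yellow (+x) housing, m outward, 0 at the start. It presses on the block's side 20 mm above the nest floor and 20 mm from the centre, resists sliding with about 15 to 20 N, yields 8 mm. With the block turned about one nose as pivot its other side climbs, so rocking to and fro walks it up.
- pad_near (a joint): The like nose of the black (-x) housing.
- block: Locating block, 0.24 to 0.39 kg: orange body 40 x 30 x 44 mm (x, y, z) with a square steel stem 24 x 24 mm on top from 44 to 90 mm. Origin at the centre of its underside, z up; it starts fully down in the nest, axes as the nest's.
- block_top (a point): Centre of the top of the block's stem, 90 mm above its underside; axes as the block.
- clip_spot (a point): Where to clip: the top edge, half way along the blue fence, midway through the joint thickness of fence and bracket leg (9 mm together). x is across the fence, y along it, z up. Fence and leg stand 45 mm above the plate (their top is 67 mm above the bench); the fence runs 55 mm either way along y.
- bracket: Loose steel angle 135 mm long (y), upright leg 4 mm thick and 45 mm high standing against the fence's -x face, foot 40 mm wide to -x and 4 mm thick. Origin at the bottom of the leg's fence-side face, half way along. 0.3 kg. It must stay within 15 mm of where it starts.
- clamp: Red spring clamp like a big clothes peg, 24 mm wide (y), 0.09 kg, jaws down. Origin midway between the jaws at their tips; z up, jaws and handles move along x. Pivot 45 mm above the tips, jaw pads the lowest 14 mm, throat 38 mm deep. Handles 52 to 110 mm above the tips. It starts clipped on the rail, its tips 14 mm below the rail's top edge.
- clamp_jaw (a joint): Opening angle of the clamp, rad: 0 with the jaws 9 mm apart (clipped; handles 47 mm over their outer faces, 88 mm above the tips), 0.4 squeezed to the stop (handles parallel, 30 mm over the faces, jaws about 27 mm apart). A spring closes it; squeezing takes about 12 N.
- rail: Fixed parking rail: upright aluminium bar 9 mm thick (x), 160 mm long (y), top edge 80 mm above the bench, on a dark foot 70 x 180 x 10 mm. Origin at the centre of its underside.
- parts_bin: Bystander: blue open bin 140 x 100 x 60 mm, origin at the centre of its underside.
- spool_blue: Bystander: spool of blue wire, diameter 100, 55 mm high.
- spool_yellow: Bystander: spool of yellow wire, diameter 100, 55 mm high.
- meter: Bystander: yellow hand meter 130 x 70 x 35 mm lying flat.
- screwdriver: Bystander: screwdriver lying on the bench.
- wrench: Bystander: wrench lying on the bench.
- oil_can: Bystander: small white bottle, diameter 44, 110 mm high.
Things that resemble listed ones, but are neither listed nor needed, are in the scene too. What is shaped like the block but green or turquoise is not meant.

How it is judged:
On the way, in this order (a step that is already met when the one before it is completed fails the run):
1. the clamp is clipped over fence and bracket leg within 30 mm of the fence's middle, both jaws pressing, and is let go (x of clamp in the frame of clip_spot between -0.006 and 0.006 m and y of clamp in the frame of clip_spot between -0.03 and 0.03 m and z of clamp in the frame of clip_spot between -0.037 and -0.005 m and contact force between clamp and bracket above 1.5 N and contact force between clamp and base above 1.5 N and contact force between the fingers and clamp below 0.1 N), for 0.2 s.
2. the gripped block, still low in its nest (raised less than 20 mm), is tilted more than 0.09 rad towards the yellow housing (z of block in the frame of nest below 0.02 m and angle between the z axis of block and the z axis of nest, either way round above 0.09 rad and contact force between the fingers and block above 1 N and x of block_top in the frame of nest above 0.005 m), for 0.05 s.
3. then, still low in the nest, it is tilted more than 0.09 rad towards the black housing (z of block in the frame of nest below 0.02 m and angle between the z axis of block and the z axis of nest, either way round above 0.09 rad and contact force between the fingers and block above 1 N and x of block_top in the frame of nest below -0.005 m), for 0.05 s.
At the end, for the whole second after the job is handed in: The fingers hold the block upright (0.15 rad) and still, underside 29 to 75 mm above the nest floor, within 30 mm sideways of it, touching nothing else; the fixture is seated (lift under 2 mm); the clamp, let go, grips fence and bracket within 30 mm of mid-fence, tips 5 to 37 mm below the edge (all of step 1 and z of block in the frame of nest between 0.029 and 0.075 m and horizontal distance between block and nest below 0.03 m and angle between block's own z axis and vertical below 0.15 rad and contact force between the fingers and block above 2 N and contact force between block and base below 0.1 N and contact force between block and bracket below 0.1 N and contact force between block and clamp below 0.1 N and linear speed of block below 0.02 m/s and value of joint fixture below 0.002 m); the arm keeps its last pose, push and grip.
It fails at once if the fixture plate lifted 6 mm or more off its subplate (value of joint fixture above 0.006 m).
It fails at once if the bracket was shifted more than 15 mm (distance of bracket from where it was at the start of the episode above 0.015 m).
It fails at once if a bystander was moved more than 30 mm (distance of any of parts_bin, spool_blue, spool_yellow, meter, screwdriver, wrench, oil_can from where it was at the start of the episode above 0.03 m).
It also fails if it takes over 50 s, if anything falls off the work surface, if the arm or the gripper's body presses on something with over 40 N, if the wrist force passes 120 N, or if a joint passes its speed limit or range.

## Robot

A 6-joint arm with a two-finger parallel gripper is mounted at the origin on the work surface. World frame = base frame: x ahead of the robot, y to its left, z up, the work surface at z = 0. Lengths are in m, angles in rad, forces in N, time in s.
With the tool pointing down it reaches from about 0.425 to 0.95 m from the base axis. Payload 3.5 kg.
Tool frame: the origin (TCP) lies at the very end of the fingers, on their centre line; the grasp point (between the pads) lies 19 mm behind it; z points along the fingers, y is the line along which they close (so a half turn about z gives the same grasp; the last joint's range is limited). The gripper opens to 85 mm and grips with 20 to 120 N. Pads are 22 mm wide; open, the fingers measure 114 mm over their backs; the gripper's body (76 mm by 85 mm) begins 54 mm behind the grasp point. The pads swing forward as they close: fully open they stand 13 mm farther back than shut.
Start: joints at [-1.339, 0.286, 1.577, -0, 1.279, -0.15], TCP at [0.252, -0.626, 0.231] pointing down, gripper open.
Joint ranges: [-2.77, 2.77], [-0.9, 2.22], [0.21, 2.48], [-1.53, 4.67], [0.24, 2.81], [-2.84, 2.84]. Speed limits (rad/s): [2.79, 2.79, 3.14, 3.14, 3.14, 3.14].

## Interface

Orientations are given as a unit quaternion [x, y, z, w].
In Python, from plant import ctrl gives the robot as it stands.
- The arm moves only by the tool carry_out, never from a script. Its argument "deltas" is one flat list of numbers, 6 for each row, row after row: the shift along the tool's x, y, z in m, then the turn, a rotation vector about the tool's x, y, z in rad. A call has 1 to 5 rows; each row is the pose to reach, as a shift and turn from the pose commanded when the call began, along the tool's axes at that moment; what a row does not reach only later rows make up. A row lasts 1/8 s, in which the tool goes at most 62.5 mm and 10.7 degrees, less where a joint would pass 70% of its speed; a pose out of reach is approached as far as the arm can. A call with a gripper value outside its range is refused whole. "grip" is the opening in per cent of the stroke, from 0 (shut) to 100 (fully open), set as the call begins (left out, the last holds). The fingers move at their own pace and stop on an object; "grip_force" is the grip in N (left out, the last holds). Time passes only in rows, so rows that repeat a pose let the fingers close. It gives the time, the measured TCP pose, the force, the opening and the grip force at its end, in the units of the state.
- ctrl.get_state(): the state, without advancing time (a new reading comes with each control period).
- ctrl.read_camera(name): name is "side" or "top"; returns (picture, depth): 420x560x3 uint8, red, green, blue; 420x560 float32, m along the optical axis (not along the pixel's ray), 0 where there is no reading.
- ctrl.camera_model(name): a dict with "intrinsics" (3x3 intrinsics, pixels), "k1" (the pictures are not rectified: a ray, as slopes to the right and down, at radius r is drawn at 1 + k1 r^2 times it, then the intrinsics apply), "extrinsics" (4x4, takes a point from world to camera coordinates). Camera axes: x right, y down, z forward; pixel columns grow to the right and rows downward; lengths in m; the calibration is good to about 2 mm. A picture is of the moment at which its call begins. camera_model takes no time and is no camera call.
- ctrl.sign_off(): hands the job in; it is judged then, once.
Trained networks look in the newest picture that a camera, given by its name, has taken for a name from the list of things; names that differ only in an ending like _2 or _b are one class to them, and where a whole thing is asked for, a point or a joint stands for the part that bears it (a point fixed in the world has none). Each returns a list of dicts, best first, with "score" (0 to 1); they miss things now and then, are a little off and sometimes report something else, mostly with a low value. They report only what shows in the picture. A call takes as long as a camera call. They do not tell look-alikes from the thing itself.
- ctrl.find_in(camera, query): "uv" ([column, row] in pixels, amid what is visible of it).
The state is a dict: "time": time; "qpos": joint angles; "dq": joint speeds; "joint_efforts": joint torques, N m; "eef_pos": TCP position; "tcp_rot": TCP orientation; "contact_force": force on the tool from outside, world axes, zero at the start; "wrist_torque": the same for the moment, N m; "opening": opening from 0.0 (shut) to 1.0 (fully open); "finger_force": force on a finger pad.
Only numpy, scipy, OpenCV 4.12 (cv2) and the standard library are available. Lean on these libraries where they do the work, as an engineer would, in place of code of your own. Each camera call takes 0.05 s, during which the arm holds its last target. There are 200 camera calls.

## Working session

There is one attempt and no reset: what is moved stays moved. The work goes in short steps, Python scripts to look and compute and a tool call to move; the robot and the scene stay as the last step left them, time stands still between calls to the robot, and variables do not carry over. Pictures are saved under pics/ and viewed, at most 10 in all, crops included, and the job is handed in when it is done.

Besides the shell and the picture viewer there is one more tool, called after "Request:" by a JSON object that holds its "fn" and its "kwargs". carry_out: Moves the arm, as the interface text tells. Its arguments: {"type":"object","properties":{"deltas":{"type":"array"},"grip":{"type":"number"},"grip_force":{"type":"number"}},"required":["deltas"]}

```bash
mkdir -p pics; cat > h.py <<'E'
import numpy as np, cv2
from plant import ctrl
from scipy.spatial.transform import Rotation as R
def cloud(name):
    im,d=ctrl.read_camera(name); m=ctrl.camera_model(name)
    K=np.array(m["intrinsics"],float);k1=m["k1"];E=np.array(m["extrinsics"])
    v,u=np.mgrid[0:420,0:560]
    x=(u-K[0,2])/K[0,0];y=(v-K[1,2])/K[1,1]
    rd=np.hypot(x,y);r=rd.copy()
    for _ in range(20): r=rd/(1+k1*r*r)
    s=np.where(rd>0,r/np.maximum(rd,1e-9),1)
    P=np.stack([x*s*d,y*s*d,d],-1)
    W=(P-E[:3,3])@E[:3,:3]
    W[d==0]=np.nan
    return im,W
def save(n,im): cv2.imwrite('pics/'+n,cv2.cvtColor(im,cv2.COLOR_RGB2BGR))
E
python3 - <<'E'
from h import *
for c in ["side","top"]:
    im,W=cloud(c); save(c+'0.png',im); np.savez('/tmp/'+c,im=im,W=W)
    print(c,ctrl.camera_model(c)["extrinsics"])
    for q in ["clamp","block","rail","base","bracket","pad_far","pad_near"]:
        r=ctrl.find_in(c,q)
        for e in r[:3]:
            u,v=map(int,np.round(e["uv"])); print(c,q,round(e["score"],2),u,v,W[v,u].round(3))
print(ctrl.get_state())
E
```

```text
side [[ 0.98237998 -0.18681797 -0.00535017 -0.57051807]
 [-0.13913398 -0.71192137 -0.68833836  0.15501535]
 [ 0.12478507  0.67695421 -0.72537003  0.94974485]
 [ 0.          0.          0.          1.        ]]
side clamp 0.69 197 135 [0.428 0.273 0.142]
side block 0.88 175 296 [ 0.345 -0.141  0.048]
side block 0.87 314 311 [ 0.616 -0.23   0.05 ]
side block 0.74 308 245 [ 0.646 -0.061  0.045]
side rail 0.93 209 168 [0.445 0.286 0.017]
side base 0.73 261 271 [ 0.529 -0.113  0.047]
side base 0.67 253 264 [ 0.512 -0.119  0.085]
side base 0.61 257 266 [ 0.521 -0.111  0.065]
side bracket 0.68 233 241 [ 0.48  -0.001  0.027]
side pad_far 0.16 246 360 [ 0.47  -0.284  0.006]
top [[ 0.00215639 -0.99996128  0.00853185  0.00288139]
 [-0.9968707  -0.00282376 -0.07899896  0.58254711]
 [ 0.07901999 -0.0083348  -0.99683819  0.94660799]
 [ 0.          0.          0.          1.        ]]
top clamp 0.91 144 274 [0.427 0.299 0.114]
top clamp 0.53 161 255 [0.463 0.284 0.042]
top clamp 0.17 335 240 [ 0.499 -0.1    0.111]
top block 0.78 342 312 [ 0.346 -0.117  0.091]
top block 0.66 381 188 [ 0.612 -0.204  
[... 323 characters left out ...]
]
{'time': 0.8, 'qpos': array([-1.33899529e+00,  2.86254254e-01,  1.57668810e+00,  1.67774365e-06,
        1.27862311e+00, -1.50034373e-01]), 'dq': array([ 0.00033525,  0.00107127,  0.00054175,  0.00102536, -0.00098596,
        0.0009926 ]), 'joint_efforts': array([ 1.12260518e-04, -4.05911458e+01, -2.92924351e+01, -1.07281976e-04,
        3.50925620e-04,  1.03428536e-05]), 'eef_pos': array([ 0.25152445, -0.62637162,  0.23136185]), 'tcp_rot': array([9.81830550e-01, 1.89759770e-01, 1.35838640e-06, 1.35527545e-05]), 'contact_force': array([ 0.2002917 ,  0.29151558, -0.96530389]), 'wrist_torque': array([-0.03735204,  0.04069141,  0.01654003]), 'finger_force': 0.0, 'opening': 1.0026522414575114}
```

View pics/side0.png

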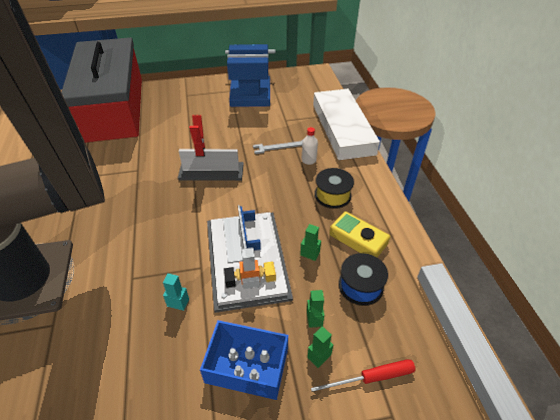

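View pics/top0.png

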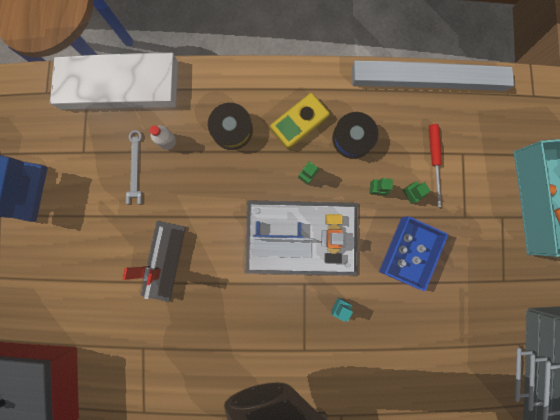

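Side view: red clamp at (197,135) on the rail, fixture centred near (250,258) with the orange block at (250,266), yellow housing right and black left. The top view shows the rail turned roughly a quarter turn at (165,262), the clamp handles at (140,274), and the stem at (337,238).

```bash
cat > m.py <<'E'
from h import *
def box(P,n):
    P=P[:,:2].astype(np.float32)
    if len(P)<5: print(n,len(P));return
    c,s,a=cv2.minAreaRect(P); print(n,len(P),'med',np.median(P,0).round(4),'rect c',np.round(c,4),'size',np.round(s,4),'ang',round(a,1))
for c in ["top","side"]:
    f=np.load(f'/tmp/{c}.npz'); im=f['im'].astype(int); W=f['W']; z=W[...,2]
    hsv=cv2.cvtColor(f['im'],cv2.COLOR_RGB2HSV)
    def reg(x0,x1,y0,y1,z0,z1): return (W[...,0]>x0)&(W[...,0]<x1)&(W[...,1]>y0)&(W[...,1]<y1)&(z>z0)&(z<z1)
    red=((hsv[...,0]<8)|(hsv[...,0]>172))&(hsv[...,1]>150)
    A=reg(.3,.6,.15,.42,0,.3)
    print(c)
    box(W[A&~red&(z>.07)&(z<.09)],'railtop')
    box(W[A&~red&(z>.006)&(z<.015)],'railfoot')
    for a,b in [(.08,.1),(.1,.12),(.12,.14),(.14,.16),(.16,.18),(.18,.2)]: box(W[A&red&(z>a)&(z<b)],f'red {a}')
    B=reg(.35,.65,-.25,.12,0,.2)
    box(W[B&(z>.104)&(z<.12)],'stem')
    box(W[B&(z>.06)&(z<.075)&(W[...,1]>-.06)],'fencetop')
    box(W[B&(z>.016)&(z<.026)],'plate')
    box(W[B&(z>.004)&(z<.028)],'base')
    box(W[B&(z>.04)&(z<.055)&(W[...,1]<-.06)&(W[...,0]>.52)],'yellow h')
    box(W[B&(z>.04)&(z<.055)&(W[...,1]<-.06)&(W[...,0]<.48)],'black h')
    print('zmed plate',np.median(z[B&(z>.016)&(z<.026)]),'fence z max',np.percentile(z[B&(z>.06)&(z<.08)&(W[...,1]>-.06)],90) if (B&(z>.06)&(z<.08)).any() else 0, 'red max',np.nanmax(z[A&red]))
E
python3 m.py
python3 - <<'E'
import numpy as np,cv2
f=np.load('/tmp/top.npz');a=f['im']
A=cv2.resize(a[190:310,100:200],(500,600),interpolation=3)
cv2.imwrite('/tmp/a.png',A[...,::-1])
B=cv2.resize(a[190:290,235:375],(800,571),interpolation=3)
cv2.imwrite('pics/c2.png',B[...,::-1])
E
```

```text
top
railtop 336 med [0.4606 0.2866] rect c [0.4484 0.2912] size [0.0322 0.1573] ang 85.9
railfoot 1364 med [0.4547 0.2777] rect c [0.4667 0.2962] size [0.3121 0.1451] ang 17.6
red 0.08 14 med [0.4257 0.2785] rect c [0.4266 0.2781] size [0.0017 0.0175] ang 80.5
red 0.1 53 med [0.4287 0.3008] rect c [0.4281 0.2914] size [0.0317 0.0209] ang 80.2
red 0.12 62 med [0.4313 0.3074] rect c [0.4288 0.2922] size [0.0383 0.0213] ang 80.3
red 0.14 66 med [0.4303 0.3107] rect c [0.4281 0.2919] size [0.0464 0.0211] ang 80.0
red 0.16 118 med [0.4304 0.314 ] rect c [0.4281 0.2943] size [0.0566 0.0226] ang 80.0
red 0.18 0
stem 141 med [ 0.5036 -0.1041] rect c [ 0.5026 -0.1049] size [0.0239 0.023 ] ang 89.9
fencetop 240 med [0.5055 0.0119] rect c [0.575 0.012] size [0.1476 0.1336] ang 0.1
plate 5172 med [ 0.5124 -0.0282] rect c [ 0.4981 -0.0809] size [0.3354 0.2879] ang 88.0
base 7122 med [ 0.4988 -0.0281] rect c [ 0.4993 -0.0671] size [0.3659 0.2985] ang 89.9
yellow h 316 med [ 0.5484 -0.1106] rect c [ 0.6005 -0.1548] size [0.1337 0.1616] ang 12.7
black h 328 med [ 0.4566 -0.112 ] rect c [ 0.4147 -0.1
[... 654 characters left out ...]
1 med [0.4284 0.3093] rect c [0.4281 0.2914] size [0.0584 0.0236] ang 77.8
red 0.18 0
stem 132 med [ 0.5031 -0.1099] rect c [ 0.503  -0.1078] size [0.0257 0.0237] ang 88.8
fencetop 179 med [0.5059 0.0008] rect c [0.5732 0.0086] size [0.1351 0.1459] ang 89.7
plate 4052 med [ 0.4943 -0.0478] rect c [ 0.5007 -0.0845] size [0.3357 0.2933] ang 87.0
base 5706 med [ 0.4907 -0.0631] rect c [ 0.5001 -0.0706] size [0.3588 0.2987] ang 89.9
yellow h 365 med [ 0.5533 -0.1215] rect c [ 0.5806 -0.1456] size [0.1818 0.1236] ang 84.9
black h 408 med [ 0.4551 -0.1246] rect c [ 0.4151 -0.1681] size [0.1298 0.1595] ang 0.0
zmed plate 0.02119089408325174 fence z max 0.06820545702335416 red max 0.1748431907193844
```

View pics/c2.png

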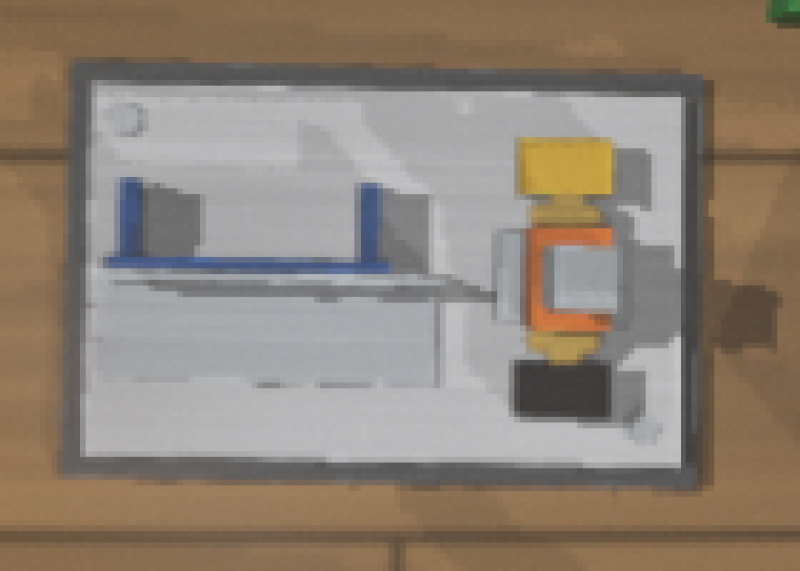

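The crop shows the fence along y with buttresses on its +x side, the bracket foot on -x, and the stem top at crop (587,278). The base is turned by about -0.02 rad. I'll refine the poses with tighter masks.

```bash
cat > m2.py <<'E'
from h import *
def box(P,n):
    P=P[:,:2].astype(np.float32)
    if len(P)<5: print(n,len(P));return
    c,s,a=cv2.minAreaRect(P); v=cv2.fitLine(P,cv2.DIST_HUBER,0,.01,.01).ravel()
    print(n,len(P),'rect c',np.round(c,4),'size',np.round(s,4),'ang',round(a,1),'line',v.round(4),'x',np.percentile(P[:,0],[3,97]).round(4),'y',np.percentile(P[:,1],[3,97]).round(4))
for c in ["top","side"]:
    f=np.load(f'/tmp/{c}.npz'); W=f['W']; z=W[...,2]; print(c)
    H,S,V=[a.astype(int) for a in cv2.split(cv2.cvtColor(f['im'],cv2.COLOR_RGB2HSV))]
    reg=lambda x0,x1,y0,y1,z0,z1:(W[...,0]>x0)&(W[...,0]<x1)&(W[...,1]>y0)&(W[...,1]<y1)&(z>z0)&(z<z1)
    red=((H<8)|(H>172))&(S>150); blue=(H>100)&(H<125)&(S>100)
    box(W[reg(.3,.6,.2,.4,.074,.086)&~red],'rail')
    box(W[reg(.3,.6,.2,.4,.165,.185)&red],'clamptop')
    F=reg(.44,.56,-.05,.075,.062,.074)
    box(W[F&blue],'fence all'); 
    box(W[F&(W[...,0]<.52)],'joint'); box(W[F&~blue&(W[...,0]<.52)],'leg')
    box(W[reg(.46,.55,-.15,-.07,.107,.117)],'stem')
    box(W[reg(.53,.6,-.15,-.07,.043,.053)&(H>15)&(H<35)&(S>120)],'yel')
    box(W[reg(.42,.48,-.15,-.07,.043,.053)],'blk')
    box(W[reg(.4,.62,-.2,.12,.004,.026)&(S<60)],'base')
E
python3 m2.py
```

```text
top
rail 293 rect c [0.4484 0.2912] size [0.0322 0.1573] ang 85.9 line [ 0.9804 -0.197   0.4546  0.2884] x [0.3739 0.5216] y [0.2725 0.3079]
clamptop 99 rect c [0.4281 0.2943] size [0.0566 0.0226] ang 80.0 line [0.1608 0.987  0.4293 0.298 ] x [0.4147 0.4428] y [0.2658 0.322 ]
fence all 64 rect c [0.5079 0.0185] size [0.1029 0.003 ] ang 88.5 line [0.0081 1.     0.5079 0.0163] x [0.5056 0.5098] y [-0.0287  0.0657]
joint 220 rect c [0.5055 0.0131] size [0.0088 0.1227] ang 0.1 line [0.0349 0.9994 0.5049 0.0034] x [0.5012 0.5099] y [-0.0415  0.0722]
leg 156 rect c [0.5055 0.0131] size [0.0088 0.1227] ang 0.1 line [0.0156 0.9999 0.5038 0.0144] x [0.5012 0.5099] y [-0.0439  0.0723]
stem 141 rect c [ 0.5026 -0.1049] size [0.0239 0.023 ] ang 89.9 line [ 0.5997 -0.8002  0.5026 -0.1047] x [0.4911 0.514 ] y [-0.1165 -0.0932]
yel 167 rect c [ 0.5438 -0.1048] size [0.0271 0.0345] ang 0.2 line [ 0.0652  0.9979  0.545  -0.1045] x [0.5303 0.5572] y [-0.1215 -0.0878]
blk 212 rect c [ 0.4632 -0.1034] size [0.0359 0.0314] ang 89.6 line [ 0.2808  0.9598  0.4604 -0.1079] x [0.4477 0.4788] y [-0.1211 -0.08
[... 695 characters left out ...]
83]
leg 102 rect c [0.5041 0.0127] size [0.1238 0.0065] ang 88.4 line [0.0261 0.9997 0.5042 0.0226] x [0.5007 0.5076] y [-0.0453  0.0692]
stem 123 rect c [ 0.503  -0.1076] size [0.0252 0.0237] ang 88.8 line [ 0.3239  0.9461  0.5037 -0.1067] x [0.4916 0.5141] y [-0.1201 -0.0968]
yel 158 rect c [ 0.544  -0.1083] size [0.0358 0.028 ] ang 88.1 line [ 0.0394  0.9992  0.5455 -0.11  ] x [0.5315 0.5569] y [-0.1259 -0.0922]
blk 187 rect c [ 0.464  -0.1073] size [0.0368 0.0318] ang 87.8 line [ 0.0379  0.9993  0.4619 -0.1025] x [0.4489 0.4784] y [-0.1247 -0.0896]
base 4935 rect c [ 0.505  -0.0396] size [0.2593 0.1688] ang 89.0 line [ 0.0639 -0.998   0.4902 -0.0291] x [0.4244 0.585 ] y [-0.1655  0.0716]
```

Request:
{"fn": "carry_out", "kwargs": {"deltas": [0.0,0.0,-0.05,0,0,0], "grip": 100}}

```text
time: 0.92
eef_pos: [0.2508, -0.6238, 0.2755]
tcp_rot: [0.982, 0.19, -0.0, -0.006]
contact_force: [-0.0, -1.0, 0.8]
opening: 1.0
finger_force: 0.0
```

```bash
cat > plan.py <<'E'
# usage: plan.py x y z psi_deg [x0 y0 z0 psi0]; psi= world heading of tool y; prints total delta
import sys
from h import *
def Rt(psi,tilt=0):  # tool y heading psi, z down; tilt about world-ish y handled elsewhere
    p=np.radians(psi); y=np.array([np.cos(p),np.sin(p),0]); z=np.array([0,0,-1.]); return np.c_[np.cross(y,z),y,z]
if __name__=='__main__':
    a=list(map(float,sys.argv[1:])); s=ctrl.get_state()
    p=np.array(s['eef_pos']); R0=R.from_quat(s['tcp_rot']).as_matrix()
    if len(a)>4: p=np.array(a[4:7]); R0=Rt(a[7])
    for i in range(1):
        d=R0.T@(np.array(a[:3])-p); w=R.from_matrix(R0.T@Rt(a[3])).as_rotvec()
        print('pos',p.round(4),'psi',np.degrees(np.arctan2(R0[1,1],R0[0,1])).round(2),'delta',np.r_[d,w].round(4).tolist(), 'rows',np.linalg.norm(d)/.0625,np.degrees(np.linalg.norm(w))/10.7)
E
python3 plan.py .48 -.35 .28 -75; python3 plan.py .54 -.02 .29 -85 .48 -.35 .28 -75;python3 plan.py .428 .293 .26 -101.2 .54 -.02 .29 -85
```

```text
pos [ 0.2508 -0.6238  0.2755] psi -68.13 delta [0.3147, -0.1688, -0.002, -0.0118, -0.0011, 0.1198] rows 5.713873256080598 0.6447728360897309
pos [ 0.48 -0.35  0.28] psi -75.0 delta [0.1434, -0.3032, -0.01, 0.0, 0.0, 0.1745] rows 5.368947755380005 0.9345794392523366
pos [ 0.54 -0.02  0.29] psi -85.0 delta [-0.0843, -0.3216, 0.03, 0.0, 0.0, 0.2827] rows 5.340573751948381 1.5140186915887848
```

Request:
{"fn": "carry_out", "kwargs": {"deltas": [0.06,-0.032,0,0,0,0.024,0.12,-0.064,0,0,0,0.048,0.18,-0.096,0,0,0,0.072,0.24,-0.128,0,0,0,0.096,0.29,-0.155,0,0,0,0.12]}}

```text
time: 1.55
eef_pos: [0.4535, -0.3854, 0.2816]
tcp_rot: [0.992, 0.13, 0.0, 0.0]
contact_force: [0.3, -0.8, -0.1]
opening: 1.002
finger_force: 0.0
```

Request:
{"fn": "carry_out", "kwargs": {"deltas": [0.028,-0.06,0,0,0,0.035,0.056,-0.12,0,0,0,0.07,0.084,-0.18,0,0,0,0.105,0.112,-0.24,0,0,0,0.14,0.14,-0.3,0,0,0,0.175]}}

```text
time: 2.17
eef_pos: [0.5069, -0.0773, 0.2817]
tcp_rot: [0.999, 0.043, 0.001, 0.0]
contact_force: [1.0, 0.6, -0.4]
opening: 0.999
finger_force: 0.0
```

```bash
python3 plan.py .428 .293 .26 -101.2
```

```text
pos [ 0.5069 -0.0773  0.2817] psi -85.11 delta [-0.047, -0.3757, 0.0215, 0.0003, -0.0012, 0.2809] rows 6.067828811383544 1.504030725193902
```

Request:
{"fn": "carry_out", "kwargs": {"deltas": [-0.0,-0.06,0,0,0,0.05,0,-0.12,0,0,0,0.1,0,-0.18,0,0,0,0.15,0,-0.24,0,0,0,0.22,-0.02,-0.3,0,0,0,0.28]}}

```text
time: 2.8
eef_pos: [0.461, 0.2191, 0.2816]
tcp_rot: [0.995, -0.098, 0.0, -0.0]
contact_force: [0.6, 0.3, -0.5]
opening: 1.002
finger_force: 0.0
```

```bash
python3 plan.py .428 .293 .23 -101.2
```

```text
pos [0.461  0.2191 0.2816] psi -101.2 delta [-0.0468, -0.066, 0.0516, -0.0005, -0.0009, -0.0] rows 1.5358445501953137 0.005677808050453251
```

Request:
{"fn": "carry_out", "kwargs": {"deltas": [-0.024,-0.034,0.0,0,0,0,-0.047,-0.066,0.03,0,0,0,-0.047,-0.066,0.052,0,0,0,-0.047,-0.066,0.052,0,0,0]}}

```text
time: 3.3
eef_pos: [0.4262, 0.2909, 0.2273]
tcp_rot: [0.995, -0.096, -0.002, 0.001]
contact_force: [0.2, -0.1, 0.7]
opening: 0.999
finger_force: 0.0
```

```bash
python3 - <<'E'
from h import *
print(ctrl.get_state()['eef_pos'],ctrl.get_state()['qpos'].round(2))
out=[]
for c in ['side','top']:
    im,W=cloud(c); z=W[...,2]
    H,S,V=[a.astype(int) for a in cv2.split(cv2.cvtColor(im,cv2.COLOR_RGB2HSV))]
    m=((H<8)|(H>172))&(S>150)&(W[...,0]>.35)&(W[...,0]<.5)&(W[...,1]>.2)&(W[...,1]<.38)&(z>.16)&(z<.19)
    if m.sum()>5: print(c,m.sum(),cv2.minAreaRect(W[m][:,:2].astype(np.float32)))
    out.append(cv2.resize(im[60:210,120:300] if c=='side' else im[200:350,80:260],(400,333),interpolation=3))
save('a1.png',np.hstack(out))
E
```

```text
[0.4262248  0.2908759  0.22732555] [ 0.4  -0.06  1.96 -0.    1.24  2.17]
side 105 ((0.4277827739715576, 0.29178863763809204), (0.058785926550626755, 0.02220819517970085), 79.11366271972656)
top 83 ((0.4314393103122711, 0.2934211492538452), (0.055846765637397766, 0.016654206439852715), 81.27828216552734)
```

View pics/a1.png

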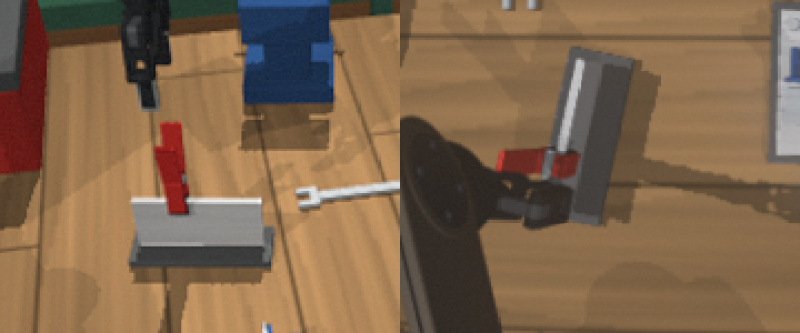

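The side crop shows the gripper over the clamp (clamp at crop (170,165)). I'll nudge by 2 mm and descend around the handles.

Request:
{"fn": "carry_out", "kwargs": {"deltas": [0.001,-0.002,0.03,0,0,0,0.001,-0.002,0.06,0,0,0,0.001,-0.002,0.092,0,0,0,0.001,-0.002,0.092,0,0,0]}}

```text
time: 3.9
eef_pos: [0.4284, 0.2918, 0.1361]
tcp_rot: [0.995, -0.097, -0.002, 0.001]
contact_force: [0.5, -0.5, -0.1]
opening: 1.001
finger_force: 0.0
```

Request:
{"fn": "carry_out", "kwargs": {"deltas": [0,0,0,0,0,0,0,0,0,0,0,0,0,0,0,0,0,0], "grip": 50, "grip_force": 50}}

```text
time: 4.28
eef_pos: [0.4297, 0.293, 0.1386]
tcp_rot: [0.995, -0.096, 0.001, -0.001]
contact_force: [1.0, -0.7, -1.3]
opening: 0.504
finger_force: 6.9
```

Request:
{"fn": "carry_out", "kwargs": {"deltas": [0,0,0,0,0,0,0,0,0,0,0,0,0,0,0,0,0,0,0,0,0,0,0,0], "grip": 20}}

```text
time: 4.78
eef_pos: [0.429, 0.2927, 0.1372]
tcp_rot: [0.995, -0.096, -0.0, 0.0]
contact_force: [-0.2, -0.6, -1.5]
opening: 0.335
finger_force: 52.5
```

Squeezed to its stop. Lifting straight up.

Request:
{"fn": "carry_out", "kwargs": {"deltas": [0,0,-0.015,0,0,0,0,0,-0.04,0,0,0,0,0,-0.08,0,0,0,0,0,-0.12,0,0,0,0,0,-0.12,0,0,0]}}

```text
time: 5.4
eef_pos: [0.4313, 0.2937, 0.263]
tcp_rot: [0.995, -0.096, 0.004, -0.002]
contact_force: [0.1, 0.3, -0.6]
opening: 0.329
finger_force: 52.5
```

```bash
python3 plan.py .5055 .014 .23 -1.2; python3 plan.py .49 .15 .255 -51
```

```text
pos [0.4313 0.2937 0.263 ] psi -101.06 delta [0.1263, 0.2605, 0.0325, 0.0031, -0.0112, -1.743] rows 4.660793898404606 9.33331862650158
pos [0.4313 0.2937 0.263 ] psi -101.06 delta [0.0852, 0.1298, 0.0079, -0.0017, -0.0104, -0.8738] rows 2.48777470420332 4.67929378134466
```

Request:
{"fn": "carry_out", "kwargs": {"deltas": [0.017,0.026,0,0,0,-0.175,0.034,0.052,0,0,0,-0.35,0.051,0.078,0,0,0,-0.525,0.068,0.104,0,0,0,-0.7,0.085,0.13,0,0,0,-0.87]}}

```text
time: 6.02
eef_pos: [0.4872, 0.1478, 0.2561]
tcp_rot: [0.942, 0.335, -0.001, -0.0]
contact_force: [-0.1, -0.6, -0.4]
opening: 0.334
finger_force: 52.5
```

```bash
python3 plan.py .5055 .014 .23 -1.2
```

```text
pos [0.4872 0.1478 0.2561] psi -50.9 delta [-0.0701, 0.1155, 0.0261, -0.0017, 0.001, -0.8674] rows 2.2012328993128927 4.644948694491473
```

Request:
{"fn": "carry_out", "kwargs": {"deltas": [-0.014,0.023,0,0,0,-0.175,-0.028,0.046,0,0,0,-0.35,-0.042,0.07,0,0,0,-0.525,-0.056,0.092,0.01,0,0,-0.7,-0.07,0.115,0.02,0,0,-0.868]}}

```text
time: 6.65
eef_pos: [0.5044, 0.0146, 0.2361]
tcp_rot: [0.714, 0.7, -0.0, -0.001]
contact_force: [1.3, 0.5, -0.9]
opening: 0.335
finger_force: 52.5
```

Request:
{"fn": "carry_out", "kwargs": {"deltas": [0,0,0,0,0,0,0,0,0,0,0,0]}}

```text
time: 6.9
eef_pos: [0.5047, 0.0157, 0.2369]
tcp_rot: [0.717, 0.697, -0.0, -0.001]
contact_force: [-1.1, -0.3, -0.8]
opening: 0.334
finger_force: 52.5
```

```bash
python3 plan.py .5055 .014 .15 -1.2; python3 - <<'E'
from h import *
out=[]
for c in ['side','top']:
    im,W=cloud(c); z=W[...,2]; np.savez('/tmp/b'+c,im=im,W=W)
    H,S,V=[a.astype(int) for a in cv2.split(cv2.cvtColor(im,cv2.COLOR_RGB2HSV))]
    m=((H<8)|(H>172))&(S>150)&(W[...,0]>.42)&(W[...,0]<.59)&(W[...,1]>-.06)&(W[...,1]<.09)&(z>.1)&(z<.3)
    P=W[m]
    if m.sum()>5: print(c,m.sum(),'z',np.percentile(P[:,2],[0,2,50,98,100]).round(4),'x',np.percentile(P[:,0],[2,50,98]).round(4),'y',np.percentile(P[:,1],[2,50,98]).round(4))
    for a in np.arange(.14,.27,.02):
        q=P[(P[:,2]>a)&(P[:,2]<a+.02)]
        if len(q)>4: print(a.round(2),len(q),q[:,0].min().round(4),q[:,0].max().round(4),q[:,1].min().round(4),q[:,1].max().round(4))
    out.append(cv2.resize(im[150:330,160:340] if c=='side' else im[150:330,220:400],(400,400),interpolation=3))
save('a2.png',np.hstack(out))
E
```

```text
pos [0.5047 0.0157 0.2369] psi -1.6 delta [-0.0018, 0.001, 0.0869, -0.001, -0.0007, -0.0069] rows 1.3909454638793362 0.03760226802727679
side 347 z [0.165  0.1683 0.2074 0.2667 0.2742] x [0.4828 0.4995 0.526 ] y [-0.0022  0.0013  0.0205]
0.16 42 0.4809 0.5283 -0.0029 0.0203
0.18 63 0.482 0.5252 -0.0016 0.0211
0.2 104 0.4857 0.5218 -0.0025 0.024
0.22 45 0.4892 0.5197 -0.0025 0.0062
0.24 40 0.49 0.5181 -0.0028 0.0016
0.26 53 0.4906 0.5191 -0.0028 0.0213
```

View pics/a2.png

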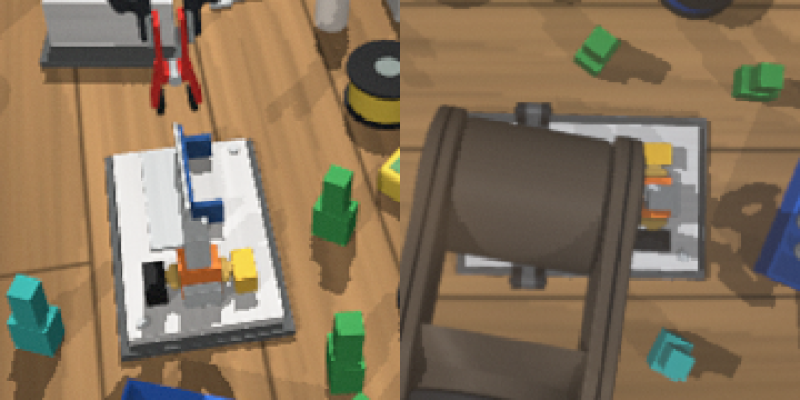

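The clamp hangs upright, jaws open, above the fence (side crop: tips about (175,108), fence end (180,130)). Descending.

Request:
{"fn": "carry_out", "kwargs": {"deltas": [0,0.001,0.05,0,0,0.007,0,0.001,0.08,0,0,0.007,0,0.001,0.1,0,0,0.007,0,0.001,0.12,0,0,0.007,0,0.001,0.12,0,0,0.007]}}

```text
time: 7.62
eef_pos: [0.5047, 0.0163, 0.1159]
tcp_rot: [0.718, 0.696, -0.001, -0.001]
contact_force: [-0.6, 0.3, -0.4]
opening: 0.334
finger_force: 52.5
```

```bash
python3 - <<'E'
from h import *
im,W=cloud('side'); z=W[...,2]
H,S,V=[a.astype(int) for a in cv2.split(cv2.cvtColor(im,cv2.COLOR_RGB2HSV))]
m=((H<8)|(H>172))&(S>150)&(W[...,0]>.42)&(W[...,0]<.59)&(W[...,1]>-.06)&(W[...,1]<.09)&(z>.03)&(z<.3)
P=W[m]
for a in np.arange(.04,.17,.02):
    q=P[(P[:,2]>a)&(P[:,2]<a+.02)]
    if len(q)>4: print(a.round(2),len(q),q[:,0].min().round(4),q[:,0].max().round(4),q[:,1].min().round(4),q[:,1].max().round(4))
print(ctrl.get_state()['contact_force'])
save('a3.png',cv2.resize(im[170:320,170:320],(600,600),interpolation=3))
E
```

```text
0.04 36 0.4822 0.5274 -0.0002 0.0622
0.06 45 0.4832 0.5253 -0.0015 0.0184
0.08 79 0.4867 0.522 -0.0022 0.0232
0.1 30 0.4891 0.5184 -0.0015 0.0025
0.12 30 0.4901 0.5193 -0.0027 0.0038
0.14 51 0.4899 0.5203 -0.0001 0.0228
[-0.79428548 -0.32628663 -0.89686478]
```

View pics/a3.png

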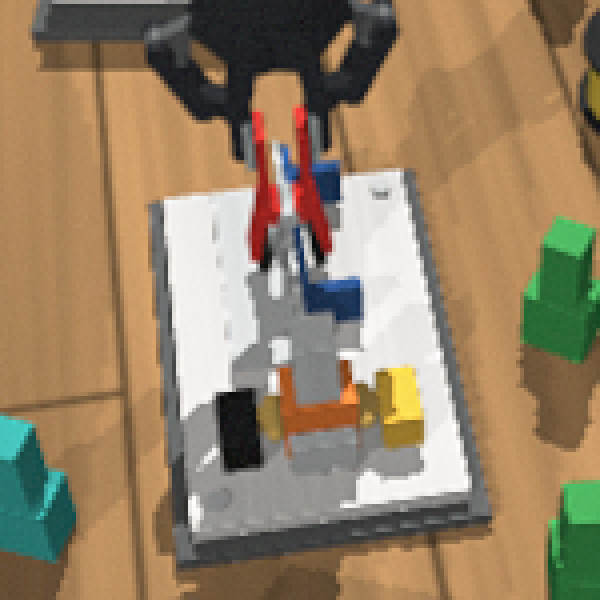

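The jaws (crop (258,250) and (325,250)) straddle fence and leg. Releasing in stages.

Request:
{"fn": "carry_out", "kwargs": {"deltas": [0,0,0,0,0,0,0,0,0,0,0,0,0,0,0,0,0,0], "grip": 52}}

```text
time: 8.05
eef_pos: [0.5064, 0.0153, 0.1181]
tcp_rot: [0.719, 0.695, 0.0, 0.001]
contact_force: [-0.7, 0.4, -0.4]
opening: 0.519
finger_force: 6.7
```

Request:
{"fn": "carry_out", "kwargs": {"deltas": [0,0,0,0,0,0,0,0,0,0,0,0,0,0,0,0,0,0,0,0,0,0,0,0], "grip": 100}}

```text
time: 8.55
eef_pos: [0.5061, 0.0153, 0.1174]
tcp_rot: [0.719, 0.695, 0.0, 0.0]
contact_force: [-0.2, -0.2, -0.7]
opening: 1.003
finger_force: 0.0
```

Request:
{"fn": "carry_out", "kwargs": {"deltas": [0,0,-0.04,0,0,0,0,0,-0.09,0,0,0,-0.02,0,-0.12,0,0,0,-0.08,0,-0.12,0,0,0,-0.12,0,-0.12,0,0,0]}}

```text
time: 9.18
eef_pos: [0.5022, -0.1063, 0.2383]
tcp_rot: [0.719, 0.695, 0.0, 0.001]
contact_force: [-0.3, 0.8, -0.1]
opening: 1.002
finger_force: 0.0
```

```bash
python3 - <<'E'
from h import *
for c in ['side','top']:
    im,W=cloud(c); z=W[...,2]; np.savez('/tmp/b'+c,im=im,W=W)
    H,S,V=[a.astype(int) for a in cv2.split(cv2.cvtColor(im,cv2.COLOR_RGB2HSV))]
    m=((H<8)|(H>172))&(S>150)&(W[...,0]>.42)&(W[...,0]<.59)&(W[...,1]>-.06)&(W[...,1]<.09)&(z>.03)&(z<.3)
    P=W[m]
    for a in np.arange(.04,.17,.02):
        q=P[(P[:,2]>a)&(P[:,2]<a+.02)]
        if len(q)>4: print(c,a.round(2),len(q),q.min(0).round(4),q.max(0).round(4))
E
python3 plan.py .503 -.106 .16 -1.2
```

```text
side 0.04 15 [ 0.4918 -0.0005  0.0536] [0.5224 0.017  0.0596]
side 0.06 23 [ 0.4908 -0.0034  0.0623] [0.5227 0.0086 0.079 ]
side 0.08 76 [ 0.4902 -0.0027  0.0812] [0.522  0.0231 0.1   ]
side 0.1 50 [ 0.4855 -0.0025  0.1001] [0.5254 0.0237 0.1196]
side 0.12 56 [ 0.4823 -0.0026  0.1201] [0.5306 0.0223 0.1395]
side 0.14 66 [ 0.4791 -0.0024  0.1401] [0.5333 0.0224 0.1525]
top 0.08 47 [0.495  0.0045 0.0906] [0.5162 0.0215 0.097 ]
top 0.14 43 [0.4797 0.0031 0.1478] [0.5315 0.023  0.1541]
pos [ 0.5019 -0.1077  0.2376] psi -2.14 delta [0.0019, 0.001, 0.0776, 0.0004, 0.0012, -0.0164] rows 1.24175689627462 0.08811757814195113
```

Clamp is clipped upright, tips about z=0.044 (23 mm below the edge), y≈0.011. Next is the block stem.

Request:
{"fn": "carry_out", "kwargs": {"deltas": [0.002,0.001,0.05,0,0,-0.016,0.002,0.001,0.1,0,0,-0.016,0.002,0.001,0.14,0,0,-0.016,0.002,0.001,0.167,0,0,-0.016,0.002,0.001,0.167,0,0,-0.016]}}

```text
time: 9.9
eef_pos: [0.5011, -0.1011, 0.0678]
tcp_rot: [0.713, 0.701, -0.001, -0.003]
contact_force: [-0.0, 0.8, 0.2]
opening: 1.0
finger_force: 0.0
```

Request:
{"fn": "carry_out", "kwargs": {"deltas": [0,0,0,0,0,0,0,0,0,0,0,0,0,0,0,0,0,0,0,0,0,0,0,0,0,0,0,0,0,0], "grip": 15, "grip_force": 110}}

```text
time: 10.52
eef_pos: [0.5036, -0.1029, 0.0716]
tcp_rot: [0.713, 0.701, 0.0, 0.001]
contact_force: [-1.6, 0.7, 6.6]
opening: 0.267
finger_force: 108.7
```

```bash
python3 - <<'E'
from h import *
s=ctrl.get_state(); print({k:np.round(s[k],4) for k in s})
im,W=cloud('side'); z=W[...,2]
save('a4.png',cv2.resize(im[170:320,170:320],(600,600),interpolation=3))
E
```

```text
{'time': np.float64(10.525), 'qpos': array([-3.9910e-01,  1.2920e-01,  2.0822e+00,  1.0000e-04,  9.2900e-01,
       -3.8200e-01]), 'dq': array([ 0.0005,  0.0006, -0.0008,  0.0003,  0.0012,  0.    ]), 'joint_efforts': array([-1.37500e-01, -2.66244e+01, -2.27224e+01, -1.52000e-02,
       -4.74800e-01, -3.41000e-02]), 'eef_pos': array([ 0.5036, -0.1029,  0.0716]), 'tcp_rot': array([7.132e-01, 7.010e-01, 3.000e-04, 5.000e-04]), 'contact_force': array([-1.5921,  0.659 ,  6.6258]), 'wrist_torque': array([ 0.096 ,  0.217 , -0.0215]), 'finger_force': np.float64(108.7245), 'opening': np.float64(0.2674)}
```

View pics/a4.png

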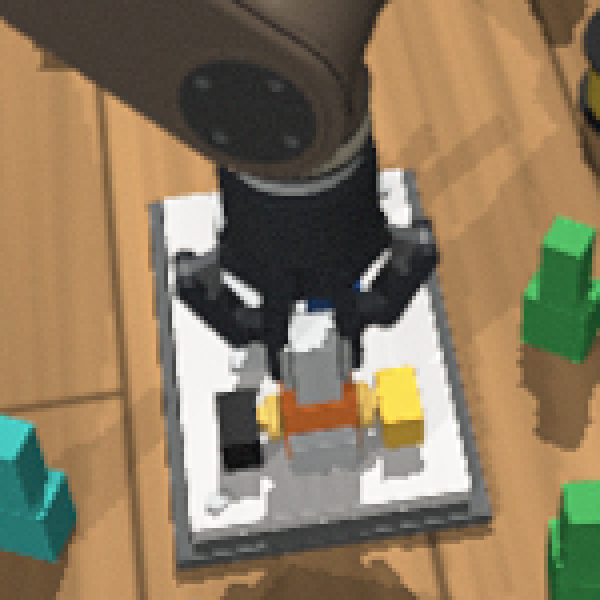

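The stem is held between the fingers (crop (315,360)), block still seated. First rock is towards yellow about the yellow nose.

Request:
{"fn": "carry_out", "kwargs": {"deltas": [0,0.001,-0.0007,0.035,0,0,0,0.0021,-0.0013,0.07,0,0,0,0.0032,-0.0019,0.105,0,0]}}

```text
time: 10.95
eef_pos: [0.5078, -0.103, 0.0732]
tcp_rot: [0.712, 0.7, -0.036, -0.037]
contact_force: [-1.0, 0.7, 7.9]
opening: 0.263
finger_force: 109.4
```

Request:
{"fn": "carry_out", "kwargs": {"deltas": [0,0,0,0,0,0]}}

```text
time: 11.08
eef_pos: [0.5073, -0.103, 0.0734]
tcp_rot: [0.712, 0.7, -0.037, -0.038]
contact_force: [-1.4, 1.0, 8.6]
opening: 0.27
finger_force: 109.4
```

```bash
cat > rock.py <<'E'
# rock.py side(+1 yellow/-1 black) target_tilt nrows [bias_up_mm]
import sys
from h import *
s,th,n=float(sys.argv[1]),float(sys.argv[2]),int(sys.argv[3]); b=float(sys.argv[4])*1e-3 if len(sys.argv)>4 else 0
st=ctrl.get_state(); p=np.array(st['eef_pos']); R0=R.from_quat(st['tcp_rot']); M=R0.as_matrix()
ax=np.array([.02,.9998,0]); zt=-M[:,2]; cur=np.arctan2(zt[0],zt[2])
# block underside centre & corners in nest frame, TCP 49.6 mm above underside on the axis
o=p+M[:,2]*.0496-[.5036,-.103,.022]
print('tilt',cur.round(3),'block underside x,z mm',(o[[0,2]]*1e3).round(1),'F',st['contact_force'].round(1))
P=np.array([.5036+s*.020,p[1],.042])
for k in range(1,n+1):
    Q=R.from_rotvec(ax*(th-cur)*k/n); d=M.T@(Q.apply(p-P)+P-p+[0,0,b*k/n]); w=(R0.inv()*Q*R0).as_rotvec()
    print(np.r_[d,w].round(4).tolist())
E
python3 rock.py 1 .175 2
```

```text
tilt 0.106 block underside x,z mm [-1.6  2.1] F [-1.4  1.   8.6]
[-0.0, 0.001, -0.0007, 0.0343, 0.0001, -0.0]
[-0.0, 0.0021, -0.0013, 0.0686, 0.0002, -0.0001]
```

Request:
{"fn": "carry_out", "kwargs": {"deltas": [0,0.001,-0.0007,0.035,0,0,0,0.0021,-0.0013,0.07,0,0,0,0.0021,-0.0013,0.07,0,0]}}

```text
time: 11.45
eef_pos: [0.5101, -0.103, 0.0739]
tcp_rot: [0.71, 0.698, -0.061, -0.062]
contact_force: [1.4, 0.3, 5.3]
opening: 0.269
finger_force: 109.2
```

```bash
python3 rock.py -1 -.16 10
```

```text
tilt 0.173 block underside x,z mm [-2.1  3.1] F [1.4 0.3 5.3]
[0.0, -0.0012, -0.0007, -0.0333, -0.0001, 0.0]
[0.0, -0.0024, -0.0013, -0.0667, -0.0002, 0.0001]
[0.0, -0.0037, -0.0019, -0.1, -0.0003, 0.0001]
[0.0, -0.005, -0.0024, -0.1333, -0.0004, 0.0002]
[0.0, -0.0063, -0.0029, -0.1667, -0.0005, 0.0002]
[0.0, -0.0076, -0.0034, -0.2, -0.0006, 0.0002]
[0.0, -0.0089, -0.0038, -0.2334, -0.0007, 0.0003]
[0.0, -0.0102, -0.0041, -0.2667, -0.0008, 0.0003]
[0.0, -0.0116, -0.0045, -0.3, -0.0009, 0.0003]
[0.0, -0.0129, -0.0047, -0.3334, -0.001, 0.0004]
```

Request:
{"fn": "carry_out", "kwargs": {"deltas": [0,-0.0012,-0.0007,-0.033,0,0,0,-0.0024,-0.0013,-0.067,0,0,0,-0.0037,-0.0019,-0.1,0,0,0,-0.005,-0.0024,-0.133,0,0,0,-0.0063,-0.0029,-0.167,0,0]}}

```text
time: 12.08
eef_pos: [0.502, -0.1027, 0.0762]
tcp_rot: [0.713, 0.701, -0.002, -0.002]
contact_force: [4.3, -2.5, -3.4]
opening: 0.264
finger_force: 108.2
```

```bash
python3 rock.py -1 -.17 5; python3 -c "
from h import *
im,W=cloud('side'); save('a5.png',cv2.resize(im[230:300,210:310],(800,560),interpolation=3))"
```

```text
tilt 0.007 block underside x,z mm [-1.9  4.6] F [ 4.3 -2.5 -3.4]
[0.0, -0.0012, -0.0006, -0.0353, -0.0001, 0.0]
[0.0, -0.0025, -0.0012, -0.0706, -0.0002, 0.0]
[0.0, -0.0037, -0.0017, -0.1059, -0.0003, 0.0]
[0.0, -0.005, -0.0022, -0.1412, -0.0005, 0.0001]
[0.0, -0.0063, -0.0027, -0.1766, -0.0006, 0.0001]
```

View pics/a5.png

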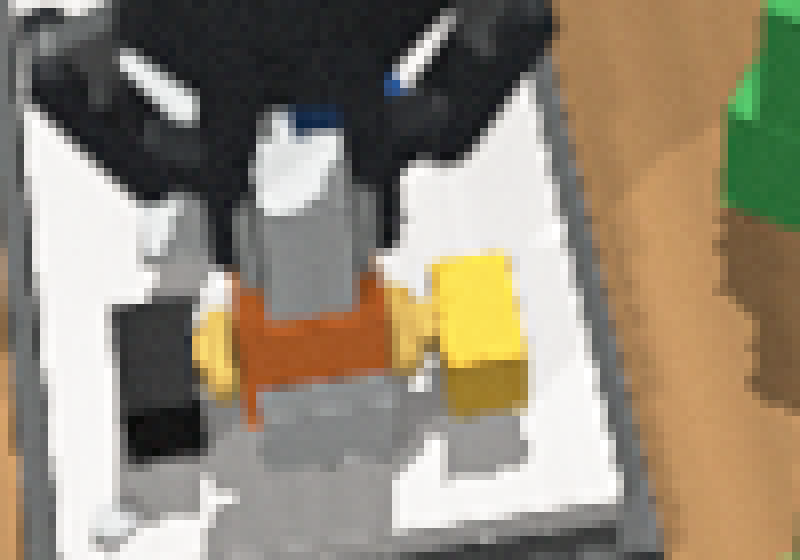

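The block body (crop (315,340)) is upright between the noses and slightly raised. The forces are small, so I'll go on towards black.

Request:
{"fn": "carry_out", "kwargs": {"deltas": [0,-0.0012,-0.0006,-0.035,0,0,0,-0.0025,-0.0012,-0.07,0,0,0,-0.0037,-0.0017,-0.106,0,0,0,-0.005,-0.0022,-0.141,0,0,0,-0.0063,-0.0027,-0.177,0,0]}}

```text
time: 12.75
eef_pos: [0.4955, -0.1026, 0.0792]
tcp_rot: [0.71, 0.699, 0.059, 0.06]
contact_force: [5.7, -2.9, -4.6]
opening: 0.267
finger_force: 109.8
```

Request:
{"fn": "carry_out", "kwargs": {"deltas": [0,0,0,0,0,0]}}

```text
time: 12.88
eef_pos: [0.4958, -0.1026, 0.0796]
tcp_rot: [0.711, 0.698, 0.059, 0.061]
contact_force: [3.8, -2.6, -4.2]
opening: 0.266
finger_force: 109.8
```

```bash
python3 rock.py 1 .16 10
```

```text
tilt -0.17 block underside x,z mm [0.5 8.7] F [ 3.8 -2.6 -4.2]
[-0.0, 0.0014, -0.0007, 0.033, 0.0001, -0.0]
[-0.0, 0.0028, -0.0013, 0.066, 0.0002, -0.0]
[-0.0, 0.0042, -0.0019, 0.099, 0.0002, -0.0]
[-0.0, 0.0057, -0.0024, 0.132, 0.0003, -0.0]
[-0.0, 0.0071, -0.0029, 0.165, 0.0004, -0.0]
[-0.0, 0.0086, -0.0033, 0.1979, 0.0005, -0.0]
[-0.0, 0.0101, -0.0037, 0.2309, 0.0006, -0.0]
[-0.0, 0.0116, -0.0041, 0.2639, 0.0006, -0.0]
[-0.0, 0.0131, -0.0043, 0.2969, 0.0007, -0.0]
[-0.0, 0.0147, -0.0046, 0.3299, 0.0008, -0.0]
```

Request:
{"fn": "carry_out", "kwargs": {"deltas": [0,0.0014,-0.0007,0.033,0,0,0,0.0028,-0.0013,0.066,0,0,0,0.0042,-0.0019,0.099,0,0,0,0.0057,-0.0024,0.132,0,0,0,0.0071,-0.0029,0.165,0,0]}}

```text
time: 13.5
eef_pos: [0.5025, -0.1026, 0.083]
tcp_rot: [0.713, 0.701, 0.0, -0.0]
contact_force: [3.3, -3.9, -12.9]
opening: 0.266
finger_force: 108.7
```

```bash
python3 rock.py 1 .17 5
```

```text
tilt -0.0 block underside x,z mm [-1.1 11.4] F [  3.3  -3.9 -12.9]
[-0.0, 0.0014, -0.0007, 0.034, 0.0001, 0.0]
[-0.0, 0.0028, -0.0013, 0.068, 0.0002, 0.0]
[-0.0, 0.0043, -0.0019, 0.102, 0.0003, 0.0]
[-0.0, 0.0058, -0.0025, 0.136, 0.0004, 0.0]
[-0.0, 0.0073, -0.003, 0.17, 0.0005, 0.0]
```

Request:
{"fn": "carry_out", "kwargs": {"deltas": [0,0.0014,-0.0002,0.034,0,0,0,0.0028,-0.0006,0.068,0,0,0,0.0043,-0.0012,0.102,0,0,0,0.0058,-0.0018,0.136,0,0,0,0.0073,-0.0023,0.17,0,0]}}

```text
time: 14.12
eef_pos: [0.5103, -0.1027, 0.0858]
tcp_rot: [0.711, 0.699, -0.059, -0.06]
contact_force: [0.3, -4.5, -14.1]
opening: 0.271
finger_force: 109.0
```

```bash
python3 rock.py -1 -.16 10
```

```text
tilt 0.168 block underside x,z mm [-1.6 14.9] F [  0.3  -4.5 -14.1]
[0.0, -0.0016, -0.0006, -0.0328, -0.0001, 0.0]
[0.0, -0.0032, -0.0011, -0.0656, -0.0002, 0.0]
[0.0, -0.0048, -0.0016, -0.0984, -0.0003, 0.0]
[0.0, -0.0064, -0.0021, -0.1312, -0.0004, 0.0001]
[0.0, -0.008, -0.0025, -0.1641, -0.0005, 0.0001]
[0.0, -0.0097, -0.0028, -0.1969, -0.0006, 0.0001]
[0.0, -0.0113, -0.0031, -0.2297, -0.0007, 0.0001]
[0.0, -0.013, -0.0033, -0.2625, -0.0008, 0.0001]
[0.0, -0.0147, -0.0035, -0.2953, -0.0009, 0.0001]
[0.0, -0.0164, -0.0036, -0.3281, -0.001, 0.0002]
```

Request:
{"fn": "carry_out", "kwargs": {"deltas": [0,-0.0016,0.0002,-0.033,0,0,0,-0.0032,-0.0001,-0.066,0,0,0,-0.0048,-0.0006,-0.098,0,0,0,-0.0064,-0.0011,-0.131,0,0,0,-0.008,-0.0015,-0.164,0,0]}}

```text
time: 14.75
eef_pos: [0.5026, -0.1026, 0.0898]
tcp_rot: [0.713, 0.701, 0.0, 0.0]
contact_force: [4.5, -1.8, -8.1]
opening: 0.265
finger_force: 110.7
```

```bash
python3 rock.py -1 -.17 5
```

```text
tilt -0.0 block underside x,z mm [-1.  18.2] F [ 4.5 -1.8 -8.1]
[0.0, -0.0016, -0.0006, -0.0339, -0.0001, -0.0]
[0.0, -0.0033, -0.0012, -0.0679, -0.0002, -0.0]
[0.0, -0.005, -0.0017, -0.1018, -0.0003, -0.0]
[0.0, -0.0066, -0.0021, -0.1357, -0.0004, -0.0]
[0.0, -0.0083, -0.0025, -0.1696, -0.0005, -0.0]
```

Request:
{"fn": "carry_out", "kwargs": {"deltas": [0,-0.0016,-0.0004,-0.034,0,0,0,-0.0033,-0.001,-0.068,0,0,0,-0.005,-0.0015,-0.102,0,0,0,-0.0066,-0.002,-0.136,0,0,0,-0.0083,-0.0024,-0.17,0,0]}}

```text
time: 15.38
eef_pos: [0.4965, -0.1028, 0.0934]
tcp_rot: [0.711, 0.698, 0.061, 0.063]
contact_force: [5.4, -0.1, -1.4]
opening: 0.267
finger_force: 111.5
```

```bash
python3 rock.py 1 0 5
```

```text
tilt -0.176 block underside x,z mm [ 1.5 22.6] F [ 5.4 -0.1 -1.4]
[-0.0, 0.002, -0.0006, 0.0352, 0.0001, -0.0]
[-0.0, 0.0039, -0.0011, 0.0704, 0.0001, -0.0]
[-0.0, 0.0059, -0.0016, 0.1057, 0.0002, -0.0]
[-0.0, 0.008, -0.0019, 0.1409, 0.0002, -0.0]
[-0.0, 0.01, -0.0022, 0.1761, 0.0003, -0.0]
```

Request:
{"fn": "carry_out", "kwargs": {"deltas": [0,0.002,-0.0006,0.035,0,0,0,0.0039,-0.0013,0.07,0,0,0,0.0059,-0.002,0.106,0,0,0,0.008,-0.0025,0.141,0,0,0,0.01,-0.003,0.176,0,0]}}

```text
time: 16.0
eef_pos: [0.5029, -0.1023, 0.096]
tcp_rot: [0.713, 0.701, -0.004, -0.005]
contact_force: [0.6, -0.8, -1.9]
opening: 0.265
finger_force: 111.4
```

```bash
python3 rock.py 1 0.1 1
```

```text
tilt 0.013 block underside x,z mm [-1.4 24.4] F [ 0.6 -0.8 -1.9]
[-0.0, 0.0048, -0.0017, 0.0873, 0.0003, 0.0001]
```

Only the block's weight remains on the gripper, so it looks free. Lifting slowly.

Request:
{"fn": "carry_out", "kwargs": {"deltas": [0,0.0,-0.002,-0.013,0,0,0,0.0,-0.005,-0.013,0,0,0,0,-0.009,-0.013,0,0]}}

```text
time: 16.38
eef_pos: [0.503, -0.1024, 0.105]
tcp_rot: [0.713, 0.701, 0.001, 0.001]
contact_force: [0.5, -0.1, -1.9]
opening: 0.267
finger_force: 111.3
```

Request:
{"fn": "carry_out", "kwargs": {"deltas": [0,0,-0.006,0,0,0,0,0,-0.012,0,0,0,0,0,-0.018,0,0,0,0,0,-0.018,0,0,0,0,0,-0.018,0,0,0]}}

```text
time: 17.0
eef_pos: [0.5036, -0.1026, 0.1231]
tcp_rot: [0.713, 0.701, 0.002, 0.002]
contact_force: [0.1, -0.1, -2.2]
opening: 0.266
finger_force: 111.3
```

```bash
python3 rock.py 1 0 1; python3 - <<'E'
from h import *
im,W=cloud('side'); z=W[...,2]
H,S,V=[a.astype(int) for a in cv2.split(cv2.cvtColor(im,cv2.COLOR_RGB2HSV))]
m=(H>4)&(H<14)&(S>170)&(W[...,0]>.46)&(W[...,0]<.54)&(W[...,1]>-.14)&(W[...,1]<-.07)&(z>.03)
print('orange',W[m].min(0),W[m].max(0),np.median(W[m],0))
y=(H>15)&(H<35)&(S>120)&(W[...,0]>.525)&(W[...,0]<.56)&(W[...,1]>-.13)&(W[...,1]<-.085)&(z>.042); print('yellow z',np.median(z[y]))
save('a6.png',cv2.resize(im[170:320,170:320],(600,600),interpolation=3))
E
```

```text
tilt -0.005 block underside x,z mm [ 0.2 51.5] F [ 0.1 -0.1 -2.2]
[-0.0, 0.0004, -0.0001, 0.0048, 0.0, 0.0]
orange [ 0.48543237 -0.12442963  0.0733875 ] [ 0.52264952 -0.10855366  0.11840413] [ 0.50353023 -0.12164578  0.10030491]
yellow z 0.046608007412009475
```

View pics/a6.png

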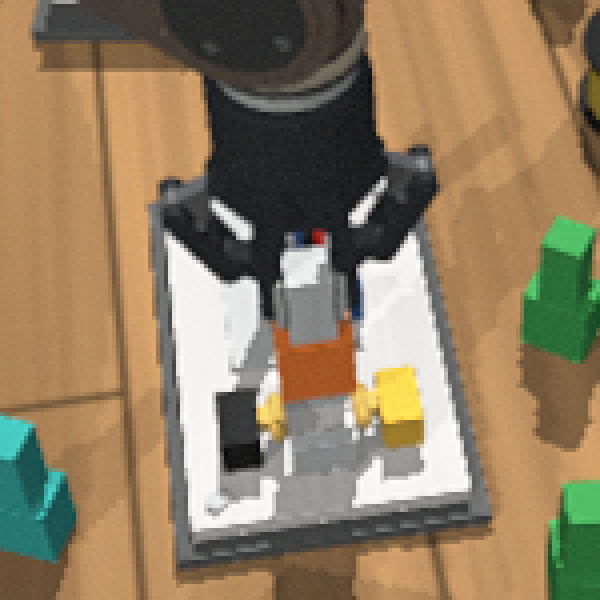

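The block hangs upright (crop (315,360)) with its underside about 51 mm above the nest floor. The noses are clear of it, the fixture is seated, and the clamp's red shows behind the gripper at (318,237). Handing in.

```bash
python3 -c "
from h import *
print(ctrl.sign_off())"
```

```text
the job is handed in; nothing more can be done
None
```

I handed the job in at about 17 s on the robot's clock: the clamp is clipped near mid-fence, and the block, rocked free, is held upright about 51 mm above its nest with the fixture seated; the hand-in returned no verdict.

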